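Tip the lens case out of its pocket and start it in the lens cleaner

ROBOT

A 6-joint arm with a two-finger parallel gripper is mounted at the origin on the work surface. World frame = base frame: x ahead of the robot, y to its left, z up, the work surface at z = 0. Lengths are in m, angles in degrees, forces in N, time in s.
With the tool pointing down it reaches from about 0.4 to 0.825 m from the base axis. Payload 7 kg.
Tool frame: the origin (TCP) lies at the very end of the fingers, on their centre line; the grasp point (between the pads) lies 19 mm behind it; z points along the fingers, y is the direction in which the jaws open and shut (so a half turn about z gives the same grasp; the last joint's range is limited). The gripper opens to 85 mm and grips with 20 to 120 N. Pads are 22 mm wide; open, the fingers measure 114 mm over their backs; the gripper's body (76 mm by 85 mm) begins 54 mm behind the grasp point. The pads swing forward as they close: fully open they stand 13 mm farther back than shut.
Start: joints at [-49.67, 20.546, 0.682, 0, -70.136, -16.507], TCP at [0.273, -0.617, 0.231] pointing down, gripper open.
Joint ranges: [-176.03, 176.03], [-82.01, 121.73], [-58.28, 71.71], [-173.87, 95.51], [-174.79, -0.11], [-173.66, 173.66]. Speed limits (degrees/s): [136.94, 136.94, 172.46, 180, 180, 180].

INTERFACE

Orientations are given as [roll, pitch, yaw] about the fixed x, y, z axes, in that order (R = Rz(yaw) Ry(pitch) Rx(roll)).
In Python, from bench import manip, imaging, order gives the robot as it stands.
- The arm moves only by the tool step_arm, never from a script. Its argument "moves" is a list of rows, each a list of 3 entries, a list of its own where there are three numbers: the turn, a rotation vector about the tool's x, y, z in rad, then the shift along the tool's x, y, z in mm, then the opening in per cent of the stroke, from 0 (shut) to 100 (fully open). A call has exactly 5 rows; each row is the pose to reach, as a shift and turn from the pose measured when the call began, along the tool's axes at that moment; what a row does not reach only later rows make up. A row lasts 1/10 s, in which the tool goes at most 50 mm and 8.59 degrees, less where a joint would pass 70% of its speed; a pose out of reach is approached as far as the arm can. A call with a gripper value outside its range is refused whole. The fingers move at their own pace and stop on an object; "force" is the grip in N (left out, the last holds). Time passes only in rows, so rows that repeat a pose let the fingers close, or fill a call up. It gives the time, the measured TCP pose, the force and the opening at its end, in the units of the state.
- manip.state(): the state, without advancing time (a new reading comes with each control period).
- imaging.read_camera(name): name is "scene" or "top"; returns a dict with "color" (384x512x3 uint8, red, green, blue), "fx", "fy", "cx", "cy" (pixels), "eye" and "attitude" of the camera in the world. Camera axes: x right, y up, looking along -z (the intrinsics and any distortion apply to the point x, -y, -z); pixel columns grow to the right and rows downward; lengths in m; the calibration is good to about 2 mm. A picture is of the moment at which its call begins. There is no depth.
- order.sign_off(): hands the job in, once; it reports no verdict.
The state is a dict: "clock": time; "qpos": joint angles; "qvel": joint speeds; "joint_torque": joint torques, N m; "tcp_pos": TCP position; "ee_rot": TCP orientation; "contact_force": force on the tool from outside, world axes, zero at the start; "ft_torque": the same for the moment, N m; "gripper_width": opening from 0.0 (shut) to 1.0 (fully open).
Only numpy, scipy, OpenCV 4.12 (cv2) and the standard library are available. Lean on these libraries where they do the work, as an engineer would, in place of code of your own. Each camera call takes 0.05 s, during which the arm holds its last target.

TASK

The lens travel case sits flush in the peach tray's pocket with no room for fingers at its sides: press down its end beside the thumb notch so that it see-saws and stays tipped, then take it by the raised end and lay it, without dropping it, flat and lid up on the lens cleaner's dark platen, square between the two end stops. Then, with the case lying there free, start the cleaner by pushing its spring-centred toggle fully over towards the green dot, holding it there for about a second and letting it recentre. Never push the toggle over towards the red dot, and leave the perfume bottle, the dish, the jar and the tweezers where they are.

Things in the scene. Friction and masses are not known exactly. Their poses are not given: they have to be found in the camera images.
- case: Closed hard-plastic lens travel case, a plain block 100 (x) x 48 (y) x 24 mm (z), about 0.09 kg (mass evenly spread), white below and teal above with two pale discs on the flat lid. Origin at the centre of its underside; z points out of the lid. Starts flush in the tray's pocket, axes along the tray's, lid level with the rim. Either end may lead on the platen.
- tray: Peach rigid silicone lens tray, fixed, 178 (x) x 116 (y) x 48 mm; origin at the centre of its underside, z up; flat rim at z 48. The case's pocket spans x -75 to 39, y -26 to 26, with 2 mm to the case at both sides and at its -x end, 12 mm at +x. The wall at x 39 to 49 has a thumb notch 44 mm wide, 16 mm deep; beyond, x 49 to 83, is a well (floor z 32) with the tweezers. Rim clear round the -x end.
- ridge (a point): Middle of the ridge across the pocket's floor, at tray x -21, y 0, z 24 mm; axes as the tray's. The floor is level (z 24) on its -x side and falls at 22 degrees on its +x side, to near z 3. The case's centre of mass starts 2 mm to the level (-x) side of the ridge.
- press_point (a point): On the case's lid at the start, 18 mm from its +x (thumb notch) end, on the centre line: tray x 9, y 0, z 48. Pressing down here with under 2 N rocks the case over the ridge; pressed 6 mm down (10 degrees; 10 to 12 mm is sure) it falls over by itself and stays on the ramp at 22 degrees when let go. Its -x end then sticks up: that end's top edge is about 17 mm above the rim.
- cleaner: Vibrating lens cleaner, fixed, an off-white box 160 (x) x 200 (y) x 42 mm high with a grey band; origin at the centre of its underside, z up. On its -y part a dark ribbed platen, on its +y part an aluminium panel with the toggle.
- platen (a point): Centre of the platen's flat top, 130 (x) x 74 mm (y), 48 mm above the vanity top; axes as the cleaner's. Two grey end stops, 8 mm high and 40 mm wide (y), stand on its centre line with inner faces at x -58 and 58: the 100 mm case lies between them along x with 8 mm to spare each way. The sides are open.
- toggle (a joint): Spring-centred momentary toggle, rad: 0 upright at rest, 0.45 fully over towards the green dot (cleaner's +y side), -0.45 towards the red dot (-y side). Springs back to 0 by itself. About 2.5 N sideways near its top holds it fully over.
- toggle_tip (a point): Top of the toggle's black paddle, at rest 90 mm above the vanity top, at cleaner x -10, y 62 mm. The paddle is 18 (x) x 8 (y) x 26 mm (z), ending at this point, on a thin steel stem; the pivot is 46 mm below the tip. Between the platen's edge (cleaner y -1) and the toggle the cleaner's top is clear, at height 43.
- perfume: Amber glass perfume bottle, 34 x 56 x 66 mm, with a steel cap, 100 mm tall in all; loose bystander. Origin at the centre of its underside.
- dish: White ceramic dish, 104 mm across, 26 mm high; loose bystander. Origin at the centre of its underside.
- jar: Blue cream jar with a white lid, 68 mm across, 52 mm high; loose bystander. Origin at the centre of its underside.
- tweezers: Steel tweezers, 90 mm long (y), 7 mm high, loose in the tray's well; bystander. Origin on the underside, near the middle.
Not all that is in view belongs to the job. Leave any pink look-alike of the case alone.

How it is judged:
By the outcome, as a careful person would: the job done as asked, in the order asked, and still so for the second after the job is handed in, with the robot touching nothing.
It also fails if it takes over 67 s, if anything falls off the work surface, if the arm or the gripper's body presses on something with over 40 N, if the wrist force passes 120 N, or if a joint passes its speed limit or range.

## Working session

There is one attempt and no reset: what is moved stays moved. The work goes in short steps, Python scripts to look and compute and a tool call to move; the robot and the scene stay as the last step left them, time stands still between calls to the robot, and variables do not carry over. Pictures are saved under pics/ and viewed, and the job is handed in when it is done.

Besides the shell and the picture viewer there is one more tool, called as name(argument=value, ...), one argument or row to a line, values as JSON. step_arm: Moves the arm, as the interface text tells. Its arguments: {"type":"object","properties":{"moves":{"type":"array"},"force":{"type":"number"}},"required":["moves"]}

```bash
mkdir -p pics; ls; python3 - <<'E'
from bench import manip, imaging, order
import cv2,numpy as np
print(manip.state())
for n in("scene","top"):
    d=imaging.read_camera(n); print(n,{k:v for k,v in d.items() if k!="color"})
    cv2.imwrite(f"pics/{n}0.png",cv2.cvtColor(d["color"],cv2.COLOR_RGB2BGR)); np.savez(f"pics/{n}0.npz",**d)
E
```

```text
pics
{'clock': 0.0, 'qpos': array([-4.96707833e+01,  2.05910764e+01,  6.32429453e-01, -2.16709354e-02,
       -7.01358303e+01, -1.65075470e+01]), 'qvel': array([-0.00774976, -0.09652493, -0.03536084, -0.09302234, -0.08979573,
       -0.07757452]), 'joint_torque': array([-2.54992075e-03, -5.83327568e+01,  2.93415070e+01,  6.93613887e+00,
       -5.94517129e-03,  4.35408595e-05]), 'tcp_pos': array([ 0.27241239, -0.61704392,  0.23035265]), 'ee_rot': array([ 1.79903628e+02, -7.31548425e-03, -1.56185705e+02]), 'contact_force': array([ 0.58997725, -0.06365783, -0.48027756]), 'ft_torque': array([ 0.0313871 , -0.00996921,  0.03374468]), 'gripper_width': 1.005013212060504}
scene {'fx': 414.86451885772556, 'fy': 414.86451885772556, 'cx': 256.6192197557096, 'cy': 189.4186056304637, 'eye': array([1.09856007, 0.27074265, 0.82246493]), 'attitude': array([ 39.36157264,  -0.83493932, 111.03631989])}
top {'fx': 388.72864225639677, 'fy': 388.72864225639677, 'cx': 258.02069470885317, 'cy': 188.5468873383709, 'eye': array([0.48473689, 0.08206243, 1.01295884]), 'attitude': array([  3.91379976,   0.35421316, -89.27279916])}
```

View pics/scene0.png

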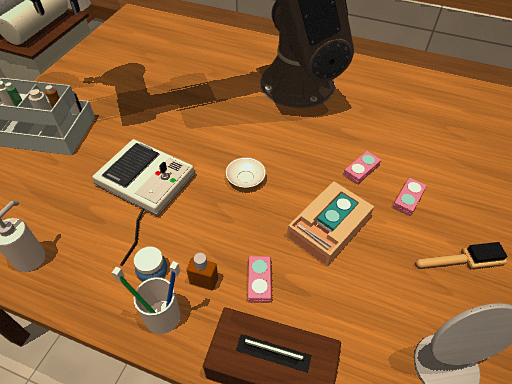

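View pics/top0.png

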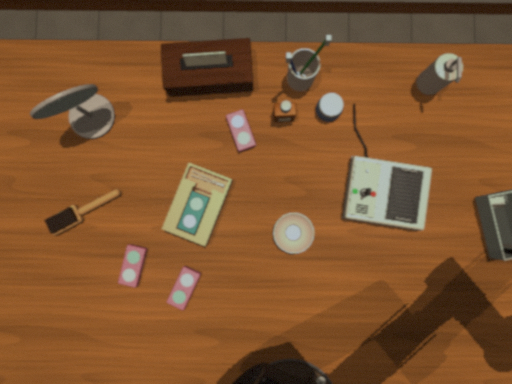

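The scene view shows the tray with the teal case around (335,212), the cleaner around (145,175) and the toggle near (165,168). In the top view the tray is at (198,205), the cleaner at (390,193) and the toggle near (368,193). I'll enlarge both areas.

```bash
cat > h.py <<'E'
import numpy as np,cv2
from scipy.spatial.transform import Rotation as R
def load(f): return dict(np.load(f))
def proj(d,p):
    p=np.atleast_2d(p); M=R.from_euler('xyz',d['attitude'],degrees=True).as_matrix()
    c=(p-d['eye'])@M
    return np.c_[d['cx']+d['fx']*c[:,0]/-c[:,2], d['cy']-d['fy']*c[:,1]/-c[:,2]]
def ray(d,uv):
    uv=np.atleast_2d(uv).astype(float); M=R.from_euler('xyz',d['attitude'],degrees=True).as_matrix()
    v=np.c_[(uv[:,0]-d['cx'])/d['fx'],-(uv[:,1]-d['cy'])/d['fy'],-np.ones(len(uv))]
    v=v@M.T; return v/np.linalg.norm(v,axis=1)[:,None]
def onz(d,uv,z):
    r=ray(d,uv); return d['eye']+r*((z-d['eye'][2])/r[:,2])[:,None]
def tri(d1,u1,d2,u2):
    out=[];gap=[]
    for a,b in zip(ray(d1,u1),ray(d2,u2)):
        A=np.c_[a,-b]; s=np.linalg.lstsq(A,d2['eye']-d1['eye'],rcond=None)[0]
        p=d1['eye']+a*s[0];q=d2['eye']+b*s[1]; out.append((p+q)/2);gap.append(np.linalg.norm(p-q))
    return np.array(out),np.array(gap)
def crop(d,x0,y0,w,h,s,f):
    im=cv2.cvtColor(d['color'],cv2.COLOR_RGB2BGR)[y0:y0+h,x0:x0+w]
    im=cv2.resize(im,None,fx=s,fy=s,interpolation=cv2.INTER_CUBIC)
    for i in range(0,w,10): cv2.putText(im,str(x0+i),(i*s,8),0,.3,(255,255,255),1); cv2.line(im,(i*s,10),(i*s,14),(255,255,255),1)
    for i in range(0,h,10): cv2.putText(im,str(y0+i),(0,i*s+4),0,.3,(255,255,255),1)
    cv2.imwrite(f,im)
E
python3 - <<'E'
from h import *
s=load('pics/scene0.npz');t=load('pics/top0.npz')
crop(s,285,175,100,95,6,'pics/c1.png');crop(t,155,155,90,95,6,'pics/c2.png')
crop(s,85,130,120,90,6,'pics/c3.png');crop(t,335,145,110,95,6,'pics/c4.png')
E
```

```text
(no output)
```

View pics/c1.png

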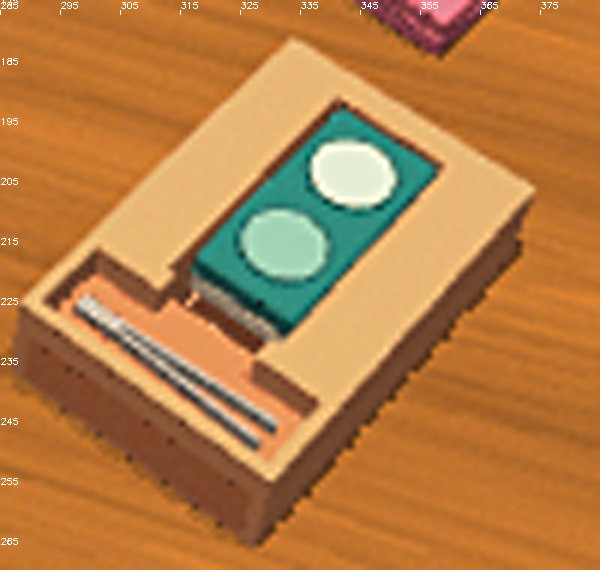

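View pics/c2.png

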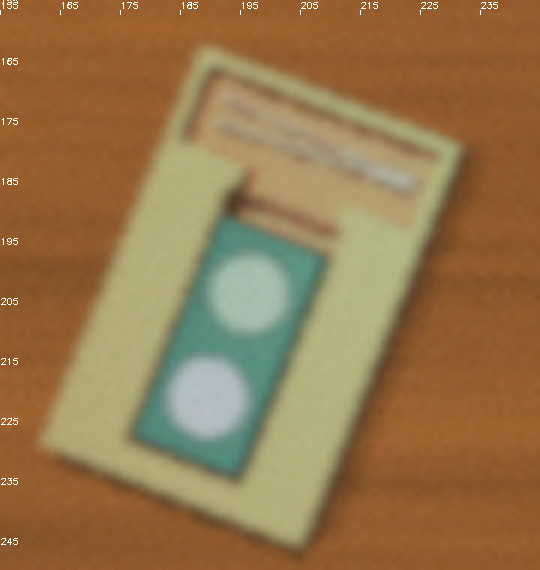

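View pics/c3.png

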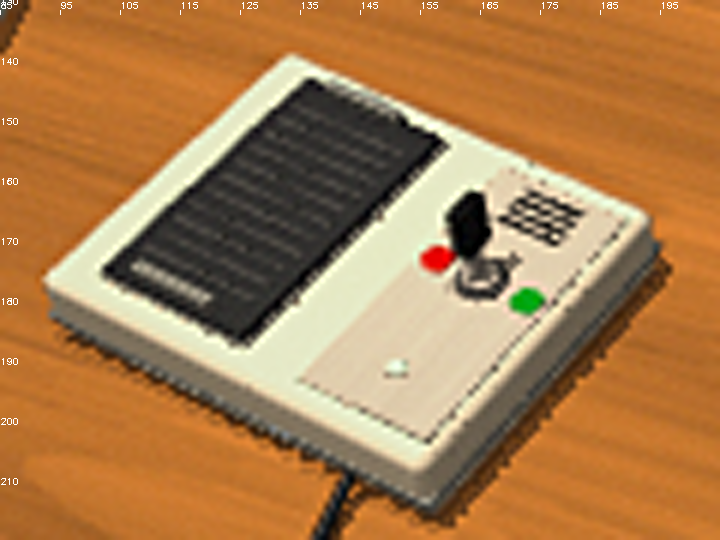

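View pics/c4.png

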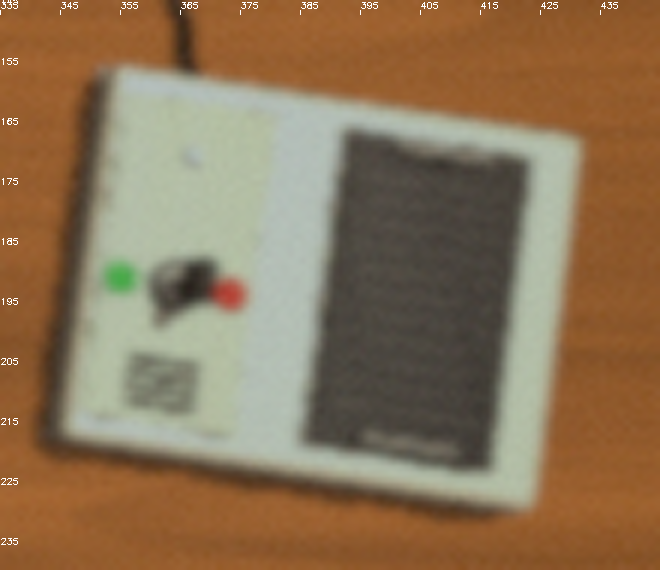

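```bash
cat > m.py <<'E'
from h import *
def quad(mask):
    mask=mask.astype(np.uint8)
    cs,_=cv2.findContours(mask,cv2.RETR_EXTERNAL,cv2.CHAIN_APPROX_NONE)
    c=max(cs,key=cv2.contourArea); hull=cv2.convexHull(c)
    q=cv2.approxPolyN(hull.astype(np.float32),4,ensure_convex=True).reshape(-1,2)
    return q,cv2.contourArea(c)
def cent(mask):
    n,l,st,c=cv2.connectedComponentsWithStats(mask.astype(np.uint8))
    i=np.argsort(-st[1:,4])[:3]+1
    return [(c[k].round(2),int(st[k,4])) for k in i]
def win(m,x0,y0,x1,y1):
    o=np.zeros_like(m);o[y0:y1,x0:x1]=m[y0:y1,x0:x1];return o
E
python3 - <<'E'
from m import *
s=load('pics/scene0.npz');t=load('pics/top0.npz')
H={k:cv2.cvtColor(d['color'],cv2.COLOR_RGB2HSV).astype(int) for k,d in(('s',s),('t',t))}
W={'s':dict(case=(310,185,365,235),cl=(90,130,205,220),tray=(280,175,385,270)),'t':dict(case=(170,185,215,240),cl=(335,145,440,240),tray=(155,155,245,250))}
for k in 'st':
    h=H[k]; print(k)
    teal=win((h[...,0]>72)&(h[...,0]<100)&(h[...,1]>80),*W[k]['case'])
    print('teal',quad(teal)); 
    filled=np.zeros(teal.shape,np.uint8); cs,_=cv2.findContours(teal.astype(np.uint8),0,1); cv2.drawContours(filled,[max(cs,key=cv2.contourArea)],-1,1,-1)
    inner=cv2.erode(filled,np.ones((3,3)))>0
    print('discs',cent(inner&~teal))
    dark=win((h[...,2]<105)&(h[...,1]<110),*W[k]['cl']); dark=cv2.morphologyEx(dark.astype(np.uint8),cv2.MORPH_CLOSE,np.ones((3,3)))>0
    print('dark',cent(dark)); print(quad(dark))
    red=win(((h[...,0]<6)|(h[...,0]>174))&(h[...,1]>150)&(h[...,2]>120),*W[k]['cl']);print('red',cent(red)[:1])
    gr=win((h[...,0]>50)&(h[...,0]<75)&(h[...,1]>120),*W[k]['cl']);print('green',cent(gr)[:1])
for p in [(225,320),(200,170),(215,375)]: print(H['s'][p[0],p[1]] if 0 else '')
print(H['s'][180:270:8,300:340:8].reshape(-1,3)[:12].tolist(), H['t'][205,175],H['t'][230,170])
E
```

```text
s
teal (array([[357.68442, 202.98097],
       [332.28348, 230.19626],
       [315.45456, 218.54546],
       [341.3889 , 192.61111]], dtype=float32), 686.0)
discs [(array([343.42, 203.49]), 132), (array([331.84, 215.22]), 125)]
dark [(array([130.32, 164.59]), 1184), (array([167.98, 194.07]), 352), (array([167.62, 169.15]), 191)]
(array([[160.09999, 152.90001],
       [126.04   , 186.95999],
       [100.82283, 175.0931 ],
       [135.89474, 142.5263 ]], dtype=float32), 1123.5)
red [(array([157.58, 172.58]), 19)]
green [(array([172.45, 179.65]), 20)]
t
teal (array([[203.68965, 208.27586],
       [193.68965, 233.27586],
       [177.65518, 226.86206],
       [187.65517, 201.86206]], dtype=float32), 140.0)
discs []
dark [(array([404.09, 195.22]), 1549), (array([346.98, 189.62]), 104), (array([365.48, 192.54]), 54)]
(array([[422.3088 , 171.5294 ],
       [415.85718, 223.14287],
       [385.57013, 218.09502],
       [392.69565, 166.7913 ]], dtype=float32), 1469.5)
red [(array([372.56, 193.67]), 9)]
green [(array([354.71, 191.  ]), 7)]



[[14, 197, 194], [13, 192, 179], [14, 199, 192], [14, 195, 199], [14, 197, 173], [15, 195, 195], [14, 199, 190], [14, 192, 202], [14, 198, 183], [17, 126, 232], [14, 193, 200], [14, 192, 194]] [ 27  82 181] [ 25  85 178]
```

```bash
python3 - <<'E'
from m import *
s=load('pics/scene0.npz');t=load('pics/top0.npz')
H={k:cv2.cvtColor(d['color'],cv2.COLOR_RGB2HSV).astype(int) for k,d in(('s',s),('t',t))}
W={'s':dict(case=(310,185,365,235),cl=(90,130,205,220),tray=(280,175,385,270)),'t':dict(case=(170,185,215,240),cl=(335,145,440,240),tray=(155,155,245,250))}
Q={}
for k in 'st':
    h=H[k]
    if k=='t': m=(h[...,0]>45)&(h[...,0]<130)
    else: m=(h[...,0]>60)&(h[...,0]<100)
    m=win(m,*W[k]['case']); m=cv2.morphologyEx(m.astype(np.uint8),cv2.MORPH_CLOSE,np.ones((5,5)))
    q,a=quad(m); print(k,'case',q.round(1).tolist(),a); Q[k,'case']=q
    if k=='s': m=(h[...,0]>10)&(h[...,0]<25)&(h[...,1]<160)&(h[...,2]>195)
    else: m=(h[...,1]<135)&(h[...,0]>15)
    m=win(m,*W[k]['tray']);m=cv2.morphologyEx(m.astype(np.uint8),cv2.MORPH_OPEN,np.ones((3,3)))
    q,a=quad(m); print(k,'tray',q.round(1).tolist(),a); Q[k,'tray']=q
Q['s','plat']=np.array([[160.1,152.9],[126.04,186.96],[100.8,175.1],[135.9,142.5]])
Q['t','plat']=np.array([[422.3,171.5],[415.86,223.1],[385.6,218.1],[392.7,166.8]])
for n,z in(('case',.048),('tray',.048),('plat',.048)):
    for k,d in(('s',s),('t',t)):
        p=onz(d,Q[k,n],z); L=np.linalg.norm(p-np.roll(p,-1,0),axis=1)
        e=[np.degrees(np.arctan2(*(p[(i+1)%4]-p[i])[1::-1])) for i in range(4)]
        print(n,k,'ctr',p.mean(0).round(4),'L',L.round(4),'ang',np.round(e,1)); print(p[:,:2].round(4).tolist())
E
```

```text
s case [[357.8999938964844, 202.8000030517578], [332.29998779296875, 230.1999969482422], [315.20001220703125, 218.8000030517578], [341.5, 192.5]] 694.5
s tray [[373.6000061035156, 205.89999389648438], [339.3999938964844, 244.0], [298.5, 213.89999389648438], [333.29998779296875, 180.6999969482422]] 1291.0
t case [[209.1999969482422, 197.5], [194.5, 234.3000030517578], [176.39999389648438, 227.5], [191.3000030517578, 190.3000030517578]] 717.5
t tray [[232.6999969482422, 178.60000610351562], [206.10000610351562, 247.39999389648438], [160.60000610351562, 229.1999969482422], [187.1999969482422, 160.89999389648438]] 3444.5
case s ctr [0.492  0.2498 0.048 ] L [0.1047 0.0471 0.1051 0.0465] ang [ -20.7 -109.9  159.    69.6]
[[0.4511, 0.2902], [0.5491, 0.2533], [0.533, 0.209], [0.4349, 0.2466]]
case t ctr [0.4895 0.2497 0.048 ] L [0.0978 0.048  0.0989 0.0483] ang [ 159.3   70.4  -20.5 -111. ]
[[0.5269, 0.2099], [0.4354, 0.2444], [0.4515, 0.2896], [0.5442, 0.255]]
tray s ctr [0.4911 0.248  0.048 ] L [0.1413 0.1165 0.1377 0.1151] ang [ -20.6 -112.6  158.8   69.2]
[[0.4464, 0.3267], [0.5787, 0.2768], [0.5339, 0.1692], [0.4056, 0.219]]
tray t ctr [0.5108 0.2408 0.048 ] L [0.1822 0.1215 0.1818 0.1227] ang [ 159.9   69.2  -19.8 -110.6]
[[0.5747, 0.1523], [0.4037, 0.2151], [0.4468, 0.3287], [0.6179, 0.2671]]
plat s ctr [ 0.5405 -0.2717  0.048 ] L [0.1325 0.0788 0.1327 0.0788] ang [ -8.3 -97.1 171.7  82.7]
[[0.4799, -0.223], [0.6109, -0.2422], [0.6012, -0.3204], [0.4699, -0.3012]]
plat t ctr [ 0.5397 -0.2736  0.048 ] L [0.1294 0.0752 0.1291 0.0742] ang [172.1  81.3  -8.4 -98.4]
[[0.5982, -0.3195], [0.47, -0.3016], [0.4814, -0.2272], [0.6091, -0.2461]]
```

```bash
cat >> h.py <<'E'
def plan(pos,yaw,tilt=0,rows=1,st=None):
    """tool down w/ tool x at heading yaw, then tilted by tilt deg about tool y"""
    from bench import manip
    st=st or manip.state()
    R0=R.from_euler('xyz',st['ee_rot'],degrees=True)
    R1=R.from_euler('xyz',[180,0,yaw],degrees=True)*R.from_euler('y',tilt,degrees=True)
    dp=R0.inv().apply(np.array(pos)-st['tcp_pos'])*1000
    rv=(R0.inv()*R1).as_rotvec()
    print('t',round(st['clock'],2),'tcp',st['tcp_pos'].round(4),'rot',st['ee_rot'].round(1),'turn',rv.round(4),'shift',dp.round(1),'ang',np.degrees(np.linalg.norm(rv)).round(1),'F',st['contact_force'].round(1),'g',round(st['gripper_width'],3),'q',st['qpos'].round(0))
E
python3 - <<'E'
from h import *
s=load('pics/scene0.npz');t=load('pics/top0.npz')
S=[[357.9,202.8],[341.5,192.5],[160.1,152.9],[126,187],[100.8,175.1],[135.9,142.5],[163.5,162.7],[157.6,172.6],[172.45,179.65]]
T=[[194.5,234.3],[176.4,227.5],[392.7,166.8],[422.3,171.5],[415.9,223.1],[385.6,218.1],[369,189],[372.6,193.7],[354.7,191]]
# match corners by world: scene plat order p0(.480,-.223) p1(.611,-.242) p2(.601,-.320) p3(.470,-.301)
T[2:6]=[[385.6,218.1],[392.7,166.8],[422.3,171.5],[415.9,223.1]]
T[2:6]=[[385.6,218.1],[392.7,166.8],[422.3,171.5],[415.9,223.1]]
# case scene order: p0(.451,.290) p3(.435,.247) ; top: (.4515,.2896)=[176.4,227.5]
T[0],T[1]=T[1],T[0]
p,g=tri(s,S,t,T)
for a,b in zip(p,g): print(a.round(4),round(b,4))
print('platen mean',p[2:6].mean(0).round(4))
c=np.array([.540,-.2725]);a=np.radians(-8.2);M=np.array([[np.cos(a),-np.sin(a)],[np.sin(a),np.cos(a)]])
print('cleaner origin',c-M@[0,-.038],'tip pred',c+M@[-.01,.1], 'scene px', proj(s,[*(c+M@[-.01,.1]),.09]),proj(t,[*(c+M@[-.01,.1]),.09]))
for nm,uv in(('r',(S[7],T[7])),('g',(S[8],T[8]))): print(nm,M.T@(onz(s,uv[0],.043)[0,:2]-c),M.T@(onz(t,uv[1],.043)[0,:2]-c))
plan([.5305,.2345,.12],-20.5)
E
```

```text
[0.4515 0.2899 0.0483] 0.0008
[0.4352 0.2455 0.0479] 0.0024
[ 0.4806 -0.2249  0.0486] 0.0043
[ 0.609  -0.246   0.0444] 0.0026
[ 0.599  -0.3217  0.0448] 0.0019
[ 0.4699 -0.3014  0.048 ] 0.0005
[ 0.5481 -0.169   0.101 ] 0.0061
[ 0.5414 -0.1958  0.0469] 0.0003
[ 0.5475 -0.1514  0.0458] 0.0009
platen mean [ 0.5396 -0.2735  0.0465]
cleaner origin [ 0.5454199 -0.2348885] tip pred [ 0.54436513 -0.17209609] scene px [[162.57111713 164.21055438]] [[367.76479482 191.33564635]]
r [-0.01205955  0.07357704] [-0.00913907  0.07492394]
g [-0.0117317   0.11960118] [-0.00935668  0.11990026]
t 0.1 tcp [ 0.2724 -0.6171  0.2305] rot [ 179.9   -0.  -156.2] turn [ 9.0000e-04  1.7000e-03 -2.3681e+00] shift [-580.   674.7  111.4] ang 135.7 F [-0.1 -0.7  0.9] g 1.0 q [-50.  21.   1.  -0. -70. -17.]
```

step_arm(
  moves=[
    [[0,0,-0.14],[-31,36,0],0],
    [[0,0,-0.28],[-62,72,0],0],
    [[0,0,-0.42],[-93,108,0],0],
    [[0,0,-0.56],[-124,144,0],0],
    [[0,0,-0.7],[-155,180,0],0],
  ],
  force=40,
)

```text
clock: 0.6
tcp_pos: [0.3415, -0.388, 0.2303]
ee_rot: [179.9, 0.1, -115.8]
contact_force: [1.8, 0.4, 0.5]
gripper_width: 0.145
```

```bash
python3 -c "
from h import *
plan([.5305,.2345,.12],-20.5)"
```

```text
t 0.6 tcp [ 0.3415 -0.388   0.2303] rot [ 1.799e+02  1.000e-01 -1.158e+02] turn [ 5.0000e-04  2.2000e-03 -1.6627e+00] shift [-642.7  100.2  111.2] ang 95.3 F [1.8 0.4 0.5] g 0.145 q [-27.   6. -19.  -0. -65.   1.]
```

step_arm(
  moves=[
    [[0,0,-0.14],[-48,7,0],0],
    [[0,0,-0.28],[-96,15,0],0],
    [[0,0,-0.42],[-144,22,0],0],
    [[0,0,-0.56],[-192,30,0],0],
    [[0,0,-0.7],[-240,37,0],0],
  ],
)

```text
clock: 1.1
tcp_pos: [0.4124, -0.1539, 0.2307]
ee_rot: [180.0, 0.1, -75.3]
contact_force: [1.6, -0.3, -0.4]
gripper_width: 0.001
```

```bash
python3 -c "
from h import *
plan([.5305,.2345,.12],-20.5)"
```

```text
t 1.1 tcp [ 0.4124 -0.1539  0.2307] rot [ 1.80e+02  1.00e-01 -7.53e+01] turn [-7.000e-04  1.900e-03 -9.571e-01] shift [-345.6 -212.6  111.3] ang 54.8 F [ 1.6 -0.3 -0.4] g 0.001 q [  5.  -2. -27.  -0. -65.   9.]
```

step_arm(
  moves=[
    [[0,0,-0.12],[-41,-25,0],0],
    [[0,0,-0.24],[-82,-50,0],0],
    [[0,0,-0.36],[-123,-75,0],0],
    [[0,0,-0.48],[-164,-100,0],0],
    [[0,0,-0.6],[-205,-125,0],0],
  ],
)

```text
clock: 1.6
tcp_pos: [0.4813, 0.0782, 0.2312]
ee_rot: [-179.9, 0.1, -40.6]
contact_force: [1.6, -1.7, 0.8]
gripper_width: 0.003
```

```bash
python3 -c "
from h import *
plan([.5305,.2345,.12],-20.5)"
```

```text
t 1.6 tcp [0.4813 0.0782 0.2312] rot [-1.799e+02  1.000e-01 -4.060e+01] turn [-0.0014  0.0015 -0.3516] shift [ -64.3 -150.5  111.4] ang 20.1 F [ 1.6 -1.7  0.8] g 0.003 q [ 32.   3. -22.  -0. -65.  17.]
```

step_arm(
  moves=[
    [[0,0,-0.09],[-16,-38,15],0],
    [[0,0,-0.18],[-32,-76,35],0],
    [[0,0,-0.27],[-48,-113,60],0],
    [[0,0,-0.35],[-64,-150,85],0],
    [[0,0,-0.352],[-64,-150,111],0],
  ],
)

```text
clock: 2.1
tcp_pos: [0.5317, 0.238, 0.1189]
ee_rot: [-179.9, 0.0, -20.1]
contact_force: [-0.3, -1.0, -0.4]
gripper_width: -0.003
```

```bash
python3 - <<'E'
from h import *
from bench import imaging
d=imaging.read_camera('scene');np.savez('pics/s1.npz',**d);crop(d,270,110,120,130,5,'pics/s1.png')
plan([.5305,.2345,.053],-20.5)
E
```

```text
t 2.15 tcp [0.5283 0.2346 0.1141] rot [179.8   0.3 -20.4] turn [0.0039 0.0056 0.0023] shift [ 2.4 -0.9 61.1] ang 0.4 F [-2.6 -1.1 -4.8] g 0.001 q [ 43.  18. -20.  -0. -53.  27.]
```

View pics/s1.png

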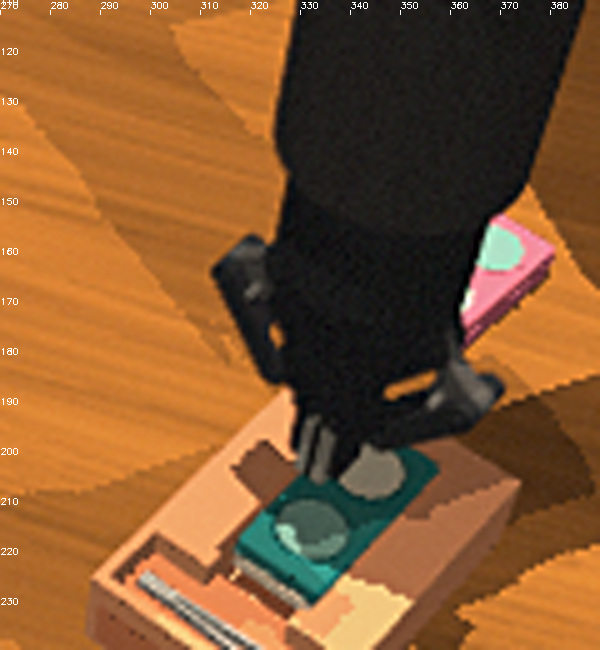

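The view shows the shut fingertips near (332,205), just above the case lid. Next comes the descent.

step_arm(
  moves=[
    [[0.004,0.005,0.002],[1,0,25],0],
    [[0.004,0.005,0.002],[2,-1,45],0],
    [[0.004,0.005,0.002],[2,-1,58],0],
    [[0.004,0.005,0.002],[2,-1,61],0],
    [[0.004,0.005,0.002],[2,-1,61],0],
  ],
)

```text
clock: 2.65
tcp_pos: [0.5303, 0.2345, 0.0535]
ee_rot: [180.0, 0.0, -20.5]
contact_force: [-0.3, -0.2, 0.4]
gripper_width: 0.001
```

```bash
python3 - <<'E'
from h import *
plan([.5305,.2345,.040],-20.5)
E
```

```text
t 2.65 tcp [0.5303 0.2345 0.0535] rot [180.    0.  -20.5] turn [0.0001 0.0005 0.    ] shift [ 0.2 -0.1 13.5] ang 0.0 F [-0.3 -0.2  0.4] g 0.001 q [ 43.  22. -24.  -0. -44.  26.]
```

step_arm(
  moves=[
    [[0,0,0],[0,0,4],0],
    [[0,0,0],[0,0,7],0],
    [[0,0,0],[0,0,10],0],
    [[0,0,0],[0,0,13],0],
    [[0,0,0],[0,0,14],0],
  ],
)

```text
clock: 3.15
tcp_pos: [0.5301, 0.2344, 0.0391]
ee_rot: [180.0, 0.0, -20.5]
contact_force: [-0.2, -0.7, -0.1]
gripper_width: 0.0
```

```bash
python3 - <<'E'
from h import *
from bench import imaging
d=imaging.read_camera('scene');np.savez('pics/s2.npz',**d);crop(d,270,130,120,130,5,'pics/s2.png')
plan([.5305,.2345,.040],-20.5)
E
```

```text
t 3.2 tcp [0.5301 0.2344 0.0391] rot [180.    0.  -20.5] turn [0.0004 0.0007 0.    ] shift [ 0.3 -0.2 -0.9] ang 0.0 F [-0.3 -0.2 -0.1] g 0.001 q [ 43.  23. -25.  -0. -43.  26.]
```

View pics/s2.png

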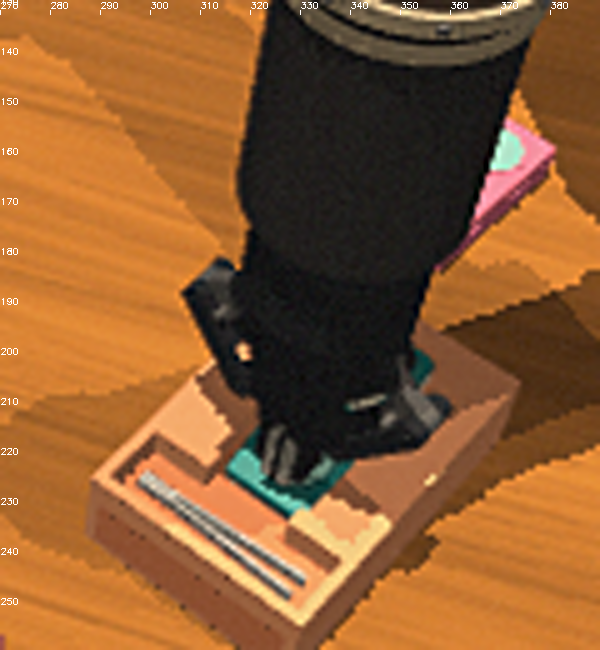

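The case's white end is no longer visible near (325,230) and the force is zero, so it looks tipped. I'll lift and look.

step_arm(
  moves=[
    [[0,0,0],[0,0,-15],0],
    [[0,0,0],[0,0,-50],0],
    [[0,0,0],[0,0,-90],40],
    [[0,0,0],[40,0,-120],80],
    [[0,0,0],[80,0,-130],100],
  ],
)

```text
clock: 3.7
tcp_pos: [0.6074, 0.2075, 0.1742]
ee_rot: [-179.7, -0.2, -20.3]
contact_force: [1.5, 1.5, 0.4]
gripper_width: 0.505
```

step_arm(
  moves=[
    [[0,0,0],[48,0,-10],100],
    [[0,0,0],[96,0,-10],100],
    [[0,0,0],[120,0,-10],100],
    [[0,0,0],[120,0,-10],100],
    [[0,0,0],[120,0,-10],100],
  ],
)

```text
clock: 4.2
tcp_pos: [0.7198, 0.1652, 0.1836]
ee_rot: [-179.8, -0.2, -20.4]
contact_force: [-1.1, 0.0, 0.4]
gripper_width: 0.997
```

```bash
python3 - <<'E'
from h import *
from bench import imaging
d=imaging.read_camera('scene');np.savez('pics/s3.npz',**d);crop(d,270,150,120,120,5,'pics/s3.png')
d=imaging.read_camera('top');np.savez('pics/t3.npz',**d);crop(d,155,155,90,95,6,'pics/t3.png')
plan([.5305,.2345,.040],-20.5)
E
```

```text
t 4.3 tcp [0.7192 0.1661 0.1846] rot [-179.7   -0.2  -20.3] turn [-0.0045 -0.0035  0.0033] shift [-201.2    2.   143.9] ang 0.4 F [-0.6 -0.2 -0.3] g 1.001 q [ 28.  28.   6.  -0. -68.  42.]
```

View pics/s3.png

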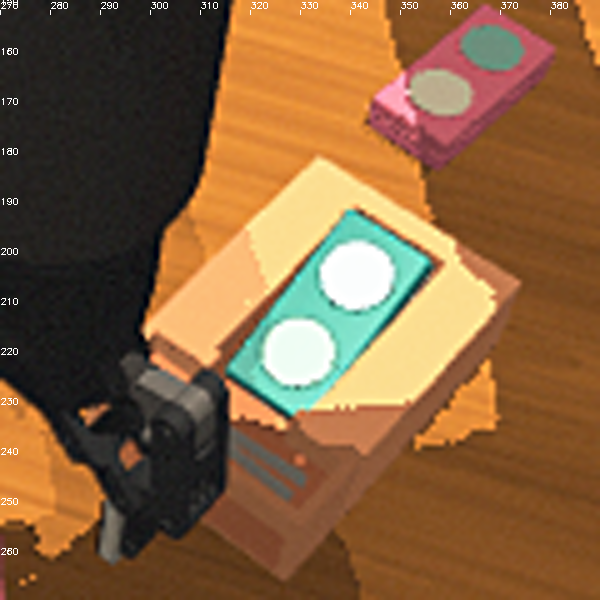

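View pics/t3.png

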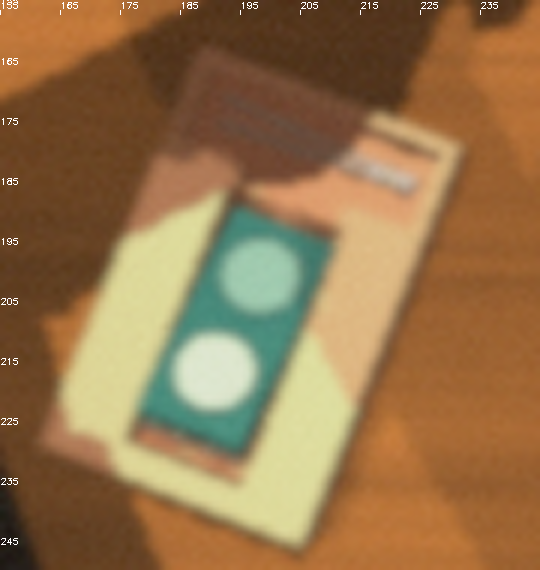

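```bash
python3 - <<'E'
from m import *
s=load('pics/s3.npz');t=load('pics/t3.npz')
S=[[356.1,201.5],[339.5,191.1],[327.9,232.9],[314.7,224.1],[341.0,204.6],[329.2,219.9]]
T=[[177.3,224.2],[194.5,231.2],[193.8,188.7],[210.8,193.7],[190.2,216.4],[197.9,200.5]]
p,g=tri(s,S,t,T)
for a,b in zip(p,g): print(a.round(4),round(b,4))
a=np.radians(-20.5);M=np.array([[np.cos(a),-np.sin(a)],[np.sin(a),np.cos(a)]])
o=np.array([.490,.2495])-M@[-.023,0]
print('tray frame');print(np.c_[(p[:,:2]-o)@M,p[:,2]].round(4))
e=p[2:4].mean(0)-p[:2].mean(0);print(np.linalg.norm(e),np.degrees(np.arcsin(e[2]/np.linalg.norm(e))), np.degrees(np.arctan2(e[1],e[0])))
E
```

```text
[0.46   0.285  0.0613] 0.0005
[0.4437 0.242  0.0614] 0.0007
[0.5499 0.2482 0.0353] 0.0057
[0.5369 0.2095 0.0323] 0.0027
[0.4794 0.2544 0.0582] 0.0003
[0.5193 0.2392 0.0413] 0.0004
tray frame
[[-0.0635  0.0228  0.0613]
 [-0.0637 -0.0233  0.0614]
 [ 0.0335  0.0198  0.0353]
 [ 0.0349 -0.0211  0.0323]
 [-0.0346  0.0009  0.0582]
 [ 0.008   0.0006  0.0413]]
0.10163747585487065 -15.740552648630107 -20.725016300953367
```

```bash
cat >> h.py <<'E'
def rot2(a):
    a=np.radians(a);return np.array([[np.cos(a),-np.sin(a)],[np.sin(a),np.cos(a)]])
TO=np.array([.490,.2495])-rot2(-20.5)@[-.023,0]
def tray(x,y,z): return [*(TO+rot2(-20.5)@[x,y]),z]
PO=np.array([.540,-.273])
def plat(x,y,z): return [*(PO+rot2(-8.2)@[x,y]),z]
E
python3 - <<'E'
from h import *
b=.07;plan(tray(-.0582+b*.375,0,.052+b*.927),-20.5,-22)
E
```

```text
t 4.3 tcp [0.7192 0.1661 0.1846] rot [-179.7   -0.2  -20.3] turn [-0.0039 -0.3874  0.0041] shift [-253.1    1.6   66.8] ang 22.2 F [-0.6 -0.2 -0.3] g 1.001 q [ 28.  28.   6.  -0. -68.  42.]
```

step_arm(
  moves=[
    [[0,-0.06,0],[-45,0,0],100],
    [[0,-0.14,0],[-90,0,0],100],
    [[0,-0.22,0],[-135,0,0],100],
    [[0,-0.3,0],[-180,1,10],100],
    [[-0.004,-0.387,0.004],[-225,1,30],100],
  ],
)

```text
clock: 4.8
tcp_pos: [0.5064, 0.245, 0.1565]
ee_rot: [-179.8, 21.9, -20.3]
contact_force: [1.5, -0.1, -0.7]
gripper_width: 1.003
```

```bash
python3 - <<'E'
from h import *
b=.03;plan(tray(-.0582+b*.375,0,.052+b*.927),-20.5,-22)
E
```

```text
t 4.8 tcp [0.5064 0.245  0.1565] rot [-179.8   21.9  -20.3] turn [-0.0029 -0.0009  0.0032] shift [-9.3  1.7 86.4] ang 0.3 F [ 1.5 -0.1 -0.7] g 1.003 q [ 33.  24.  -1. -18. -79.  42.]
```

step_arm(
  moves=[
    [[-0.003,-0.001,0.003],[-5,1,30],100],
    [[-0.003,-0.001,0.003],[-9,2,60],100],
    [[-0.003,-0.001,0.003],[-9,2,80],100],
    [[-0.003,-0.001,0.003],[-9,2,86],100],
    [[-0.003,-0.001,0.003],[-9,2,86],100],
  ],
)

```text
clock: 5.3
tcp_pos: [0.4671, 0.2577, 0.0802]
ee_rot: [180.0, 22.0, -20.4]
contact_force: [0.5, 0.5, 0.4]
gripper_width: 1.001
```

```bash
python3 - <<'E'
from h import *
from bench import imaging
b=0;plan(tray(-.0582+b*.375,0,.052+b*.927),-20.5,-22)
d=imaging.read_camera('scene');np.savez('pics/s4.npz',**d);crop(d,270,130,120,120,5,'pics/s4.png')
d=imaging.read_camera('top');np.savez('pics/t4.npz',**d);crop(d,155,155,90,95,6,'pics/t4.png')
E
```

```text
t 5.3 tcp [0.4671 0.2577 0.0802] rot [180.   22.  -20.4] turn [0.0012 0.0003 0.0014] shift [ 0.5 -0.3 30.2] ang 0.1 F [0.5 0.5 0.4] g 1.001 q [ 36.  26.  -9. -19. -69.  43.]
```

View pics/s4.png

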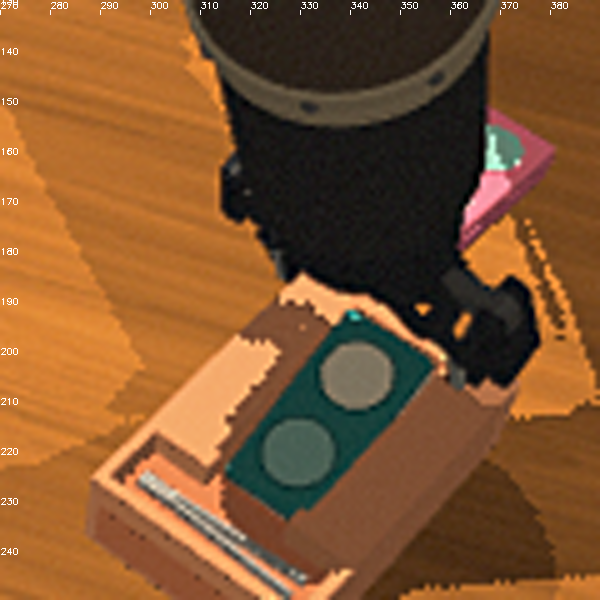

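View pics/t4.png

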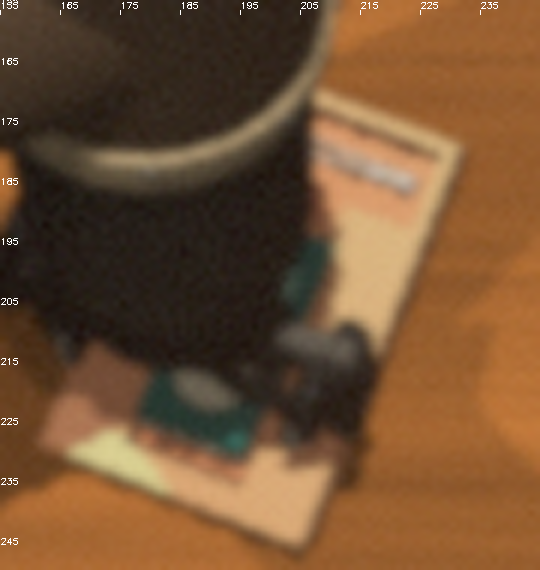

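The open fingers straddle the raised end, with pads near (325,185) and (361,203) in the scene view. I'll go down the last 30 mm and then close.

step_arm(
  moves=[
    [[0.001,0,0.001],[0,0,10],100],
    [[0.001,0,0.001],[0,0,20],100],
    [[0.001,0,0.001],[0,0,26],80],
    [[0.001,0,0.001],[0,0,30],75],
    [[0.001,0,0.001],[0,0,30],70],
  ],
)

```text
clock: 5.9
tcp_pos: [0.4576, 0.2616, 0.0527]
ee_rot: [-180.0, 22.0, -20.5]
contact_force: [-0.1, 0.4, 1.0]
gripper_width: 0.695
```

step_arm(
  moves=[
    [[0,0,0],[0,0,0],60],
    [[0,0,0],[0,0,0],50],
    [[0,0,0],[0,0,0],40],
    [[0,0,0],[0,0,0],35],
    [[0,0,0],[0,0,0],30],
  ],
  force=50,
)

```text
clock: 6.4
tcp_pos: [0.4578, 0.2616, 0.0528]
ee_rot: [-179.9, 22.0, -20.5]
contact_force: [0.3, -1.3, 0.8]
gripper_width: 0.542
```

```bash
python3 - <<'E'
from h import *
from bench import imaging
b=0;plan(tray(-.0582+b*.375,0,.052+b*.927),-20.5,-22)
d=imaging.read_camera('scene');np.savez('pics/s5.npz',**d);crop(d,270,130,120,120,5,'pics/s5.png')
E
```

```text
t 6.4 tcp [0.4578 0.2616 0.0528] rot [-179.9   22.   -20.5] turn [-0.0009 -0.0008  0.0001] shift [-0.4  0.   1. ] ang 0.1 F [ 0.3 -1.3  0.8] g 0.542 q [ 37.  27. -11. -20. -66.  43.]
```

View pics/s5.png

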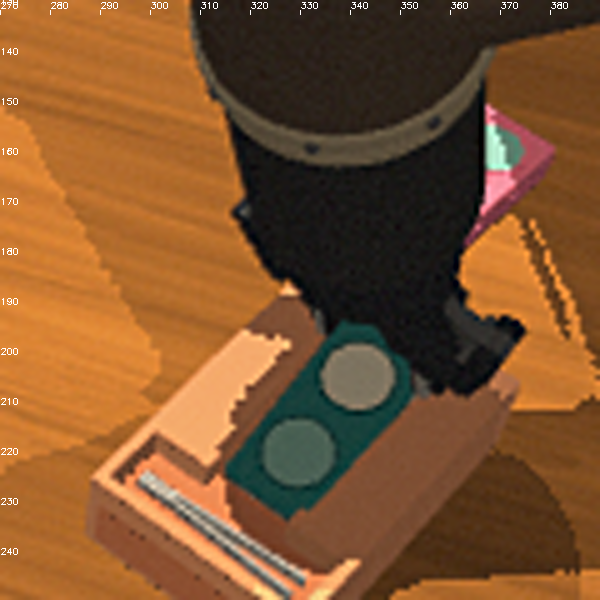

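Both fingers stopped on the case: the opening is 0.54, which is about 46 to 48 mm. I'll lift it vertically.

step_arm(
  moves=[
    [[0,0,0],[-2,0,-4],30],
    [[0,0,0],[-5,0,-12],30],
    [[0,0,0],[-11,0,-28],30],
    [[0,0,0],[-19,0,-47],30],
    [[0,0,0],[-26,0,-65],30],
  ],
  force=60,
)

```text
clock: 6.95
tcp_pos: [0.4579, 0.2615, 0.1242]
ee_rot: [-179.9, 21.9, -20.5]
contact_force: [0.6, 0.2, -0.4]
gripper_width: 0.539
```

```bash
python3 - <<'E'
from h import *
from bench import imaging
plan(tray(-.0582,0,.20),-20.5,-22)
d=imaging.read_camera('scene');np.savez('pics/s6.npz',**d);crop(d,270,110,120,130,5,'pics/s6.png')
E
```

```text
t 6.95 tcp [0.4579 0.2615 0.1242] rot [-179.9   21.9  -20.5] turn [-0.001  -0.0009  0.0003] shift [-29.2  -0.  -70. ] ang 0.1 F [ 0.6  0.2 -0.4] g 0.539 q [ 37.  22.  -8. -19. -73.  40.]
```

View pics/s6.png

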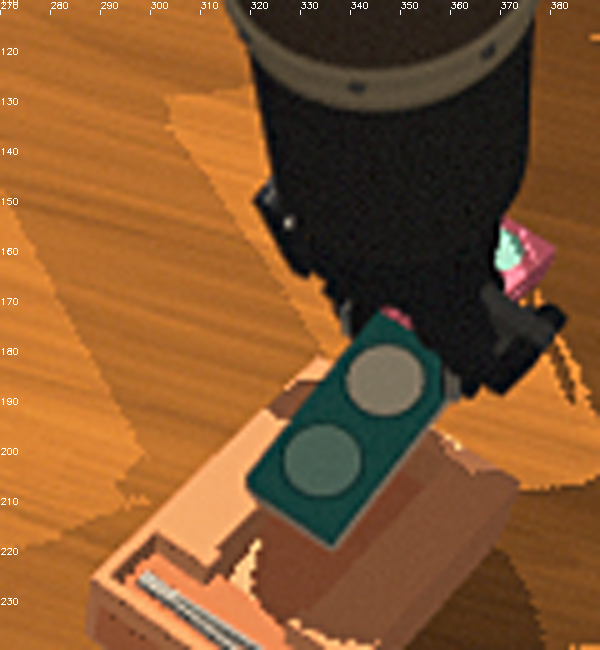

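The case is held with its lid facing up in the gripper, around (345,180). I'll raise it and carry it.

step_arm(
  moves=[
    [[0,0.05,0],[-10,5,-25],30],
    [[0,0.12,0],[-20,20,-50],30],
    [[0,0.2,0],[-26,45,-65],30],
    [[0,0.28,0],[-28,80,-70],30],
    [[0,0.36,0],[-28,120,-70],30],
  ],
)

```text
clock: 7.5
tcp_pos: [0.4178, 0.1493, 0.204]
ee_rot: [-179.6, 0.9, -20.4]
contact_force: [-0.0, -0.6, -0.6]
gripper_width: 0.537
```

```bash
python3 - <<'E'
from h import *
plan(plat(-.043,0,.195),-8.2,0)
E
```

```text
t 7.5 tcp [0.4178 0.1493 0.204 ] rot [-179.6    0.9  -20.4] turn [-0.0093  0.0142 -0.2134] shift [220.  362.3   2.9] ang 12.3 F [-0.  -0.6 -0.6] g 0.537 q [ 44.  -0. -29.  -1. -62.  26.]
```

step_arm(
  moves=[
    [[-0.002,0.003,-0.02],[20,34,0],30],
    [[-0.004,0.006,-0.04],[44,72,0],30],
    [[-0.006,0.01,-0.06],[68,112,0],30],
    [[-0.009,0.014,-0.09],[92,152,0],30],
    [[-0.009,0.014,-0.12],[116,192,0],30],
  ],
)

```text
clock: 8.0
tcp_pos: [0.4594, -0.0727, 0.2017]
ee_rot: [-180.0, -0.1, -13.4]
contact_force: [2.2, 0.3, -1.5]
gripper_width: 0.537
```

```bash
python3 - <<'E'
from h import *
plan(plat(-.043,0,.195),-8.2,0)
E
```

```text
t 8.0 tcp [ 0.4594 -0.0727  0.2017] rot [-1.80e+02 -1.00e-01 -1.34e+01] turn [-0.0003 -0.0009 -0.0914] shift [ 82.2 180.    6.7] ang 5.2 F [ 2.2  0.3 -1.5] g 0.537 q [ 15.   2. -27.   0. -61.  61.]
```

step_arm(
  moves=[
    [[0,0,-0.02],[19,42,0],30],
    [[0,-0.001,-0.04],[38,84,0],30],
    [[0,-0.001,-0.06],[57,125,2],30],
    [[0,-0.001,-0.08],[74,162,5],30],
    [[0,-0.001,-0.091],[82,180,7],30],
  ],
)

```text
clock: 8.5
tcp_pos: [0.4972, -0.2697, 0.1947]
ee_rot: [-180.0, 0.0, -8.3]
contact_force: [-0.7, 0.2, -1.4]
gripper_width: 0.539
```

```bash
python3 - <<'E'
from h import *
plan(plat(-.043,0,.115),-8.2,0)
E
```

```text
t 8.5 tcp [ 0.4972 -0.2697  0.1947] rot [-180.     0.    -8.3] turn [-0.0001  0.0002 -0.002 ] shift [-0.2 -2.8 79.7] ang 0.1 F [-0.7  0.2 -1.4] g 0.539 q [ -9.  12. -16.  -0. -62.  90.]
```

step_arm(
  moves=[
    [[0,0,-0.002],[0,-2,30],30],
    [[0,0,-0.002],[0,-3,60],30],
    [[0,0,-0.002],[0,-3,90],30],
    [[0,0,-0.002],[0,-3,107],30],
    [[0,0,-0.002],[0,-3,110],30],
  ],
)

```text
clock: 9.0
tcp_pos: [0.496, -0.2663, 0.0829]
ee_rot: [-180.0, 0.2, -8.2]
contact_force: [-0.7, -0.9, -1.3]
gripper_width: 0.54
```

```bash
python3 - <<'E'
from h import *
from bench import imaging
plan(plat(-.043,0,.061),-8.2,0)
d=imaging.read_camera('scene');np.savez('pics/s7.npz',**d);crop(d,80,90,130,115,6,'pics/s7.png')
d=imaging.read_camera('top');np.savez('pics/t7.npz',**d);crop(d,335,145,120,95,6,'pics/t7.png')
E
```

```text
t 9.0 tcp [ 0.496  -0.2663  0.0829] rot [-180.     0.2   -8.2] turn [-0.0006  0.0041 -0.0007] shift [ 1.6  0.4 21.9] ang 0.2 F [-0.7 -0.9 -1.3] g 0.54 q [ -8.  18. -24.  -0. -48.  90.]
```

View pics/s7.png

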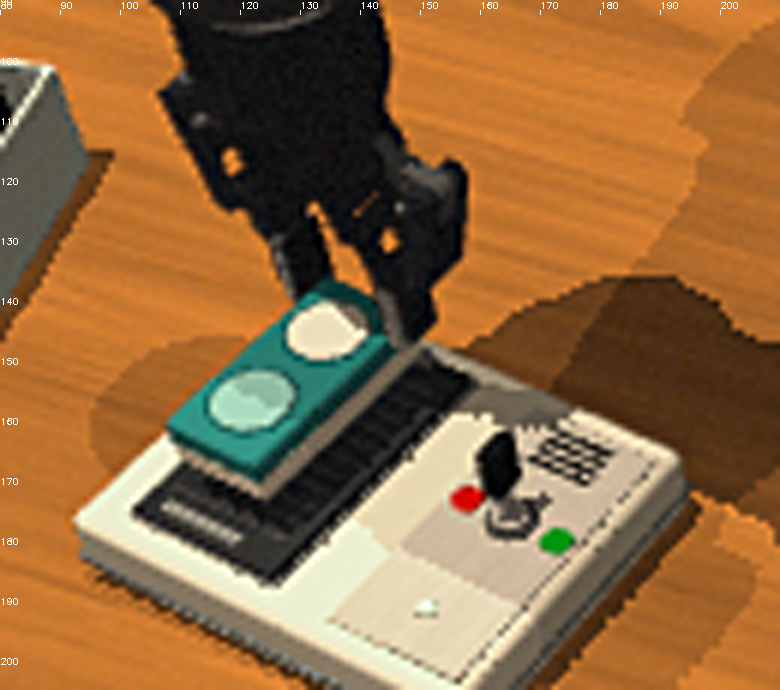

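View pics/t7.png

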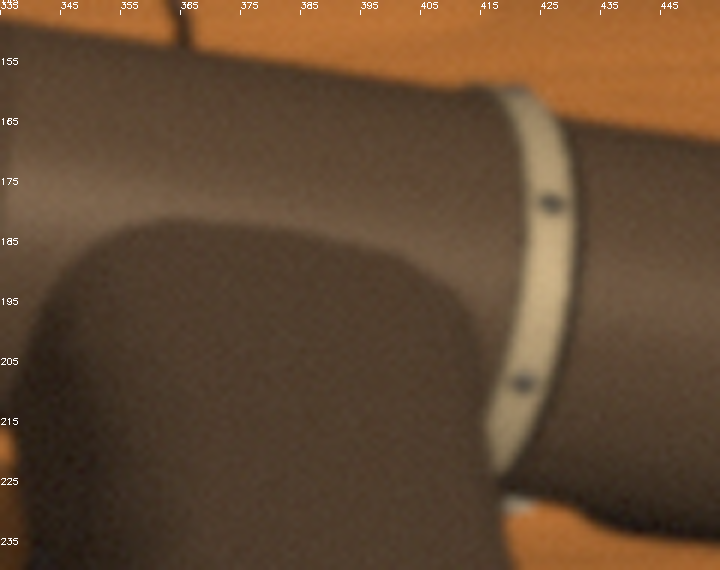

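```bash
python3 - <<'E'
from h import *
s=load('pics/s7.npz')
uv=[[107.5,160.3],[123.2,169.5],[134.5,136.2]]
for z in(.09,.094,.098):
    p=onz(s,uv,z)[:,:2]; q=(p-PO)@rot2(-8.2); print(z,q.round(4).tolist(), np.degrees(np.arctan2(*(p[0]-p[2])[::-1])).round(1),np.linalg.norm(p[0]-p[2]).round(4),np.linalg.norm(p[0]-p[1]).round(4))
# level check: predict level lid
T=np.array([.496,-.2663]);
for cx in(.0414,):
  for x,y in((.05,-.024),(.05,.024),(-.05,-.024)):
    print(proj(s,plat(cx-.043+x,-.0004+y,.0935)).round(1), proj(s,plat(cx-.043+x,-.0004+y,.0695)).round(1))
E
```

```text
0.09 [[0.0457, -0.0216], [0.0499, 0.0307], [-0.0521, -0.0201]] -9.1 0.0978 0.0525
0.094 [[0.048, -0.0181], [0.0522, 0.0339], [-0.0492, -0.0166]] -9.1 0.0972 0.0522
0.098 [[0.0504, -0.0146], [0.0545, 0.0371], [-0.0463, -0.0132]] -9.1 0.0967 0.0519
[[105.4 159.6]] [[108.1 166.4]]
[[120.9 167. ]] [[123.3 173.7]]
[[132.8 134.7]] [[134.8 141.6]]
```

```bash
python3 - <<'E'
from h import *
s=load('pics/s7.npz')
im=cv2.cvtColor(s['color'],cv2.COLOR_RGB2BGR)[130:180,100:160]
im=cv2.resize(im,None,fx=12,fy=12,interpolation=cv2.INTER_NEAREST)
for x,y in((.05,-.024),(.05,.024),(-.05,-.024),(-.05,.024)):
  for z,c in((.0935,(0,0,255)),(.0695,(0,255,255))):
    u=proj(s,plat(-.0016+x,-.0004+y,z))[0]; cv2.circle(im,tuple(int(v) for v in ((u-[100,130]+.5)*12)),4,c,-1)
cv2.imwrite('pics/z7.png',im)
E
```

```text
(no output)
```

View pics/z7.png

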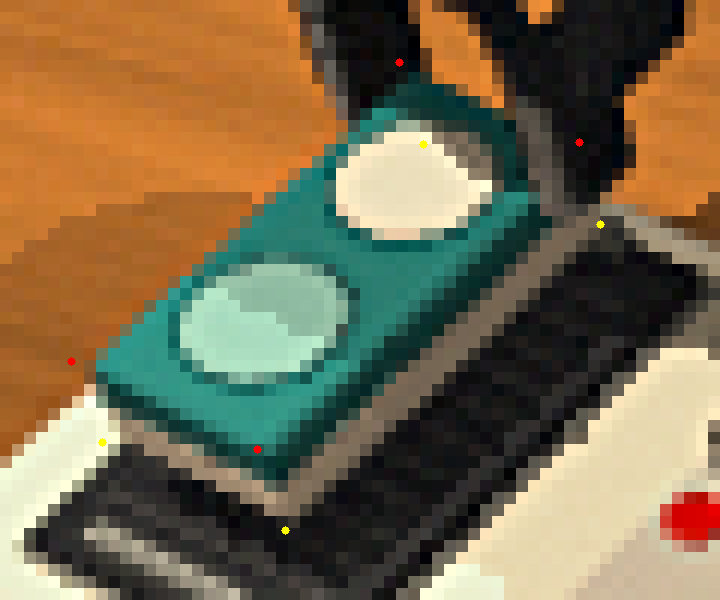

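step_arm(
  moves=[
    [[0,0.004,0],[1,0,5],30],
    [[0,0.004,0],[1,0,10],30],
    [[0,0.004,0],[1,0,14],30],
    [[0,0.004,0],[1,0,17],30],
    [[0,0.004,0],[1,0,18],30],
  ],
)

```text
clock: 9.6
tcp_pos: [0.4984, -0.2668, 0.0667]
ee_rot: [-180.0, -0.2, -8.2]
contact_force: [-0.5, 0.0, -1.3]
gripper_width: 0.538
```

```bash
python3 - <<'E'
from h import *
plan(plat(-.043,0,.061),-8.2,0)
E
```

```text
t 9.6 tcp [ 0.4984 -0.2668  0.0667] rot [-180.    -0.2   -8.2] turn [-0.     -0.0029  0.    ] shift [-1.   0.2  5.7] ang 0.2 F [-0.5  0.  -1.3] g 0.538 q [ -8.  20. -25.  -0. -45.  90.]
```

step_arm(
  moves=[
    [[0,-0.003,0],[-1,0,1],30],
    [[0,-0.003,0],[-1,0,2],30],
    [[0,-0.003,0],[-1,0,3],30],
    [[0,-0.003,0],[-1,0,3],30],
    [[0,-0.003,0],[-1,0,3],30],
  ],
)

```text
clock: 10.1
tcp_pos: [0.4976, -0.2667, 0.0638]
ee_rot: [-180.0, -0.0, -8.2]
contact_force: [-0.9, -0.1, -0.9]
gripper_width: 0.538
```

```bash
python3 - <<'E'
from h import *
from bench import imaging
plan(plat(-.043,0,.061),-8.2,0)
s=imaging.read_camera('scene');np.savez('pics/s8.npz',**s)
im=cv2.cvtColor(s['color'],cv2.COLOR_RGB2BGR)[135:190,95:160]
im=cv2.resize(im,None,fx=11,fy=11,interpolation=cv2.INTER_NEAREST)
cv2.imwrite('pics/z8.png',im)
E
```

```text
t 10.1 tcp [ 0.4976 -0.2667  0.0638] rot [-180.    -0.    -8.2] turn [-0.     -0.      0.0001] shift [-0.1  0.2  2.8] ang 0.0 F [-0.9 -0.1 -0.9] g 0.538 q [ -8.  20. -25.  -0. -45.  90.]
```

View pics/z8.png

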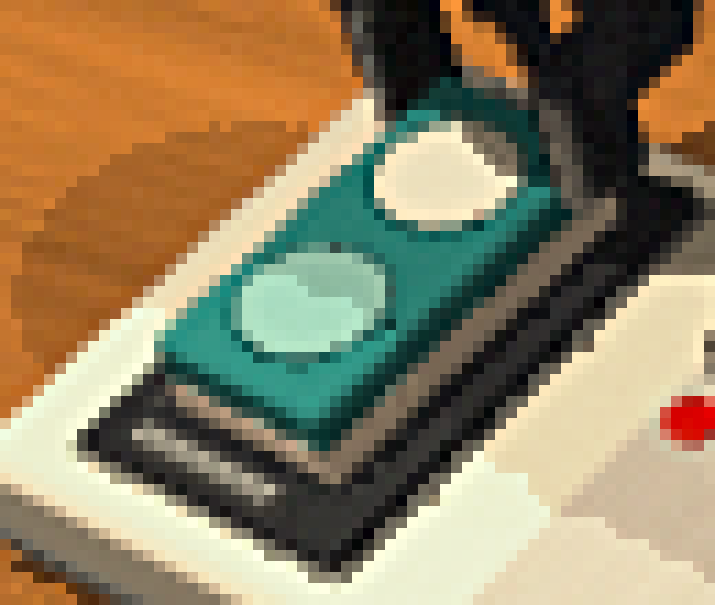

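step_arm(
  moves=[
    [[0,0,0],[0,0,1],30],
    [[0,0,0],[0,0,2],30],
    [[0,0,0],[0,0,2.5],30],
    [[0,0,0],[0,0,3],30],
    [[0,0,0],[0,0,3],30],
  ],
)

```text
clock: 10.65
tcp_pos: [0.4976, -0.2667, 0.0619]
ee_rot: [180.0, -0.0, -8.2]
contact_force: [-4.2, 2.5, 10.0]
gripper_width: 0.542
```

step_arm(
  moves=[
    [[0,0,0],[0,0,0.3],30],
    [[0,0,0],[0,0,0.6],30],
    [[0,0,0],[0,0,1],30],
    [[0,0,0],[0,0,1],30],
    [[0,0,0],[0,0,1],30],
  ],
)

```text
clock: 11.15
tcp_pos: [0.4978, -0.2667, 0.0619]
ee_rot: [180.0, -0.1, -8.2]
contact_force: [-3.2, 3.0, 10.9]
gripper_width: 0.539
```

step_arm(
  moves=[
    [[0,0,0],[0,0,0],30],
    [[0,0,0],[0,0,0],30],
    [[0,0,0],[0,0,0],30],
    [[0,0,0],[0,0,0],30],
    [[0,0,0],[0,0,0],30],
  ],
)

```text
clock: 11.65
tcp_pos: [0.498, -0.2667, 0.062]
ee_rot: [180.0, -0.1, -8.1]
contact_force: [-0.8, 1.6, 2.4]
gripper_width: 0.535
```

```bash
python3 - <<'E'
from h import *
from bench import imaging
plan(plat(-.043,0,.061),-8.2,0)
s=imaging.read_camera('scene');np.savez('pics/s9.npz',**s)
im=cv2.cvtColor(s['color'],cv2.COLOR_RGB2BGR)[135:190,95:160]
im=cv2.resize(im,None,fx=11,fy=11,interpolation=cv2.INTER_NEAREST)
cv2.imwrite('pics/z9.png',im)
E
```

```text
t 11.65 tcp [ 0.498  -0.2667  0.062 ] rot [ 1.8e+02 -1.0e-01 -8.1e+00] turn [ 0.0006 -0.0014  0.0011] shift [-0.5  0.2  1. ] ang 0.1 F [-0.8  1.6  2.4] g 0.535 q [ -8.  20. -25.   0. -45.  90.]
```

View pics/z9.png

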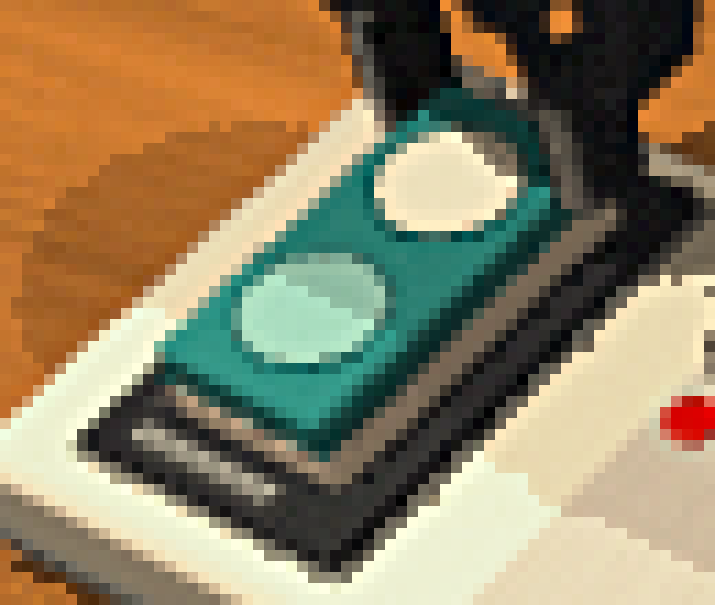

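It is resting on the platen with about 2 N left in the wrist. I'll open gently.

step_arm(
  moves=[
    [[0,0,0],[0,0,0],56],
    [[0,0,0],[0,0,0],60],
    [[0,0,0],[0,0,0],65],
    [[0,0,0],[0,0,0],72],
    [[0,0,0],[0,0,0],80],
  ],
  force=20,
)

```text
clock: 12.2
tcp_pos: [0.498, -0.2668, 0.0619]
ee_rot: [180.0, -0.1, -8.1]
contact_force: [0.4, -0.2, 0.6]
gripper_width: 0.799
```

step_arm(
  moves=[
    [[0,0,0],[0,0,-5],85],
    [[0,0,0],[0,0,-20],85],
    [[0,0,0],[0,0,-50],85],
    [[0,0,0],[0,0,-90],85],
    [[0,0,0],[0,0,-130],85],
  ],
)

```text
clock: 12.7
tcp_pos: [0.4974, -0.2666, 0.1935]
ee_rot: [180.0, -0.0, -8.1]
contact_force: [1.2, -0.1, 0.4]
gripper_width: 0.848
```

```bash
python3 - <<'E'
from h import *
plan([.42,-.02,.20],-8.2,0)
E
```

```text
t 12.7 tcp [ 0.4974 -0.2666  0.1935] rot [180.   -0.   -8.1] turn [ 0.0007 -0.0006  0.001 ] shift [-111.5 -233.2   -6.8] ang 0.1 F [ 1.2 -0.1  0.4] g 0.848 q [ -8.  12. -17.   0. -61.  90.]
```

step_arm(
  moves=[
    [[0,0,0],[-20,-42,-2],60],
    [[0,0,0],[-40,-84,-5],20],
    [[0,0,0],[-60,-126,-7],0],
    [[0,0,0],[-80,-168,-7],0],
    [[0,0,0],[-100,-210,-7],0],
  ],
)

```text
clock: 13.2
tcp_pos: [0.4273, -0.0432, 0.2009]
ee_rot: [180.0, -0.1, -8.2]
contact_force: [1.6, 0.9, 0.2]
gripper_width: 0.004
```

```bash
python3 - <<'E'
from h import *
from bench import imaging
d=imaging.read_camera('scene');np.savez('pics/s10.npz',**d);crop(d,80,120,125,95,6,'pics/s10.png')
d=imaging.read_camera('top');np.savez('pics/t10.npz',**d);crop(d,335,145,110,95,6,'pics/t10.png')
plan([.42,-.02,.20],-8.2,0)
E
```

```text
t 13.3 tcp [ 0.4271 -0.0406  0.2012] rot [-1.799e+02 -1.000e-01 -7.800e+00] turn [-0.001  -0.0024  0.0068] shift [ -9.8 -19.5   1.2] ang 0.4 F [ 0.8 -1.3 -0.9] g 0.001 q [ 21.  -2. -31.   0. -61.  61.]
```

View pics/s10.png

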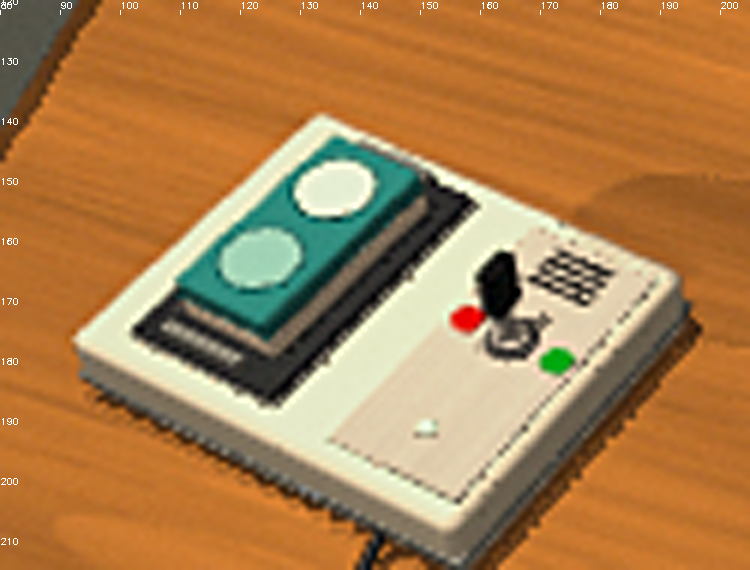

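View pics/t10.png

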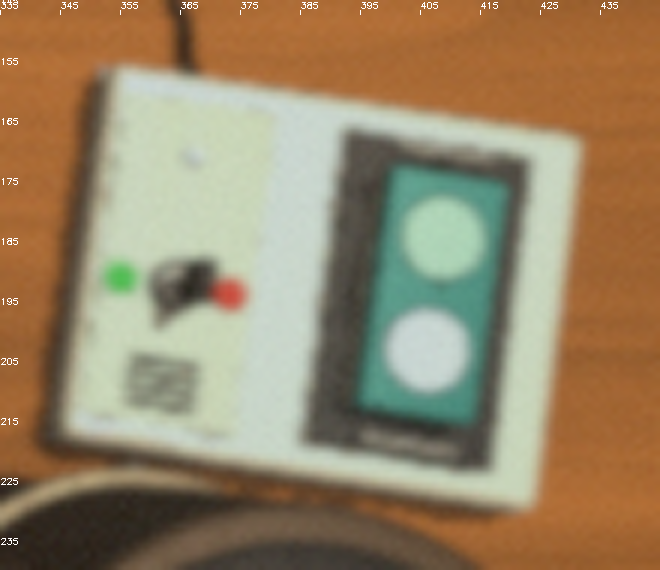

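```bash
python3 - <<'E'
from m import *
s=load('pics/s10.npz');t=load('pics/t10.npz')
c=(np.array([[392,163],[508,182],[475,424],[358,405]])/6-.5+[335,145])
q=(onz(t,c,.072)[:,:2]-PO)@rot2(-8.2);print((q).round(4).tolist(),q.mean(0).round(4))
D=np.array([[443,237.5],[427.5,350]])/6-.5+[335,145]
DS=np.array([[260,258],[334,188]])/6-.5+[80,120]
p,g=tri(s,DS,t,D);print(p.round(4).tolist(),g.round(4),((p[:,:2]-PO)@rot2(-8.2)).round(4).tolist())
# red dot & green centres -> toggle line
plan(plat(-.01,.1-.032,.15),-8.2,0)
E
```

```text
[[0.0512, 0.0255], [0.0508, -0.0218], [-0.0481, -0.0211], [-0.0478, 0.0262]] [0.0015 0.0022]
[[0.564, -0.2739, 0.0751], [0.5187, -0.267, 0.0755]] [0.0003 0.0003] [[0.0239, 0.0025], [-0.022, 0.0029]]
t 13.3 tcp [ 0.4271 -0.0406  0.2012] rot [-1.799e+02 -1.000e-01 -7.800e+00] turn [-0.001  -0.0024  0.0068] shift [133.8 146.9  51.4] ang 0.4 F [ 0.8 -1.3 -0.9] g 0.001 q [ 21.  -2. -31.   0. -61.  61.]
```

The case lies level and square, about 2 mm off the platen's centre. Next is the toggle. I'll turn the tool 90° so that its narrow side pushes.

```bash
python3 - <<'E'
from h import *
plan(plat(-.01,.066,.19),-98.2,0)
E
```

```text
t 13.3 tcp [ 0.4271 -0.0406  0.2012] rot [-1.799e+02 -1.000e-01 -7.800e+00] turn [-2.7000e-03 -1.1000e-03  1.5776e+00] shift [133.9 148.8  11.4] ang 90.4 F [ 0.8 -1.3 -0.9] g 0.001 q [ 21.  -2. -31.   0. -61.  61.]
```

step_arm(
  moves=[
    [[0,0,0.14],[13,15,0],0],
    [[0,0,0.28],[27,29,0],0],
    [[0,0,0.42],[40,44,0],0],
    [[0,0,0.56],[54,59,0],0],
    [[0,0,0.7],[67,73,0],0],
  ],
)

```text
clock: 13.8
tcp_pos: [0.4841, -0.1232, 0.2017]
ee_rot: [-179.9, -0.1, -48.3]
contact_force: [-0.2, 0.2, 0.3]
gripper_width: 0.002
```

```bash
python3 - <<'E'
from h import *
plan(plat(-.01,.066,.19),-98.2,0)
E
```

```text
t 13.8 tcp [ 0.4841 -0.1232  0.2017] rot [-1.799e+02 -1.000e-01 -4.830e+01] turn [-3.100e-03 -3.000e-04  8.717e-01] shift [98.9 14.  11.8] ang 49.9 F [-0.2  0.2  0.3] g 0.002 q [  8.   5. -24.  -0. -61.  33.]
```

step_arm(
  moves=[
    [[0,0,0.14],[18,3,0],0],
    [[0,0,0.28],[36,5,0],0],
    [[0,0,0.42],[54,8,3],0],
    [[0,0,0.56],[72,11,6],0],
    [[0,0,0.7],[88,13,10],0],
  ],
)

```text
clock: 14.3
tcp_pos: [0.5334, -0.1988, 0.192]
ee_rot: [-179.8, 0.0, -88.7]
contact_force: [-0.1, 0.1, -0.7]
gripper_width: -0.006
```

```bash
python3 - <<'E'
from h import *
plan(plat(-.01,.066,.15),-98.2,0)
E
```

```text
t 14.3 tcp [ 0.5334 -0.1988  0.192 ] rot [-179.8    0.   -88.7] turn [-0.0032  0.0007  0.1654] shift [ 7.6 -5.9 42. ] ang 9.5 F [-0.1  0.1 -0.7] g -0.006 q [ -1.  12. -16.  -0. -61.   2.]
```

step_arm(
  moves=[
    [[0,0,0.1],[5,-4,15],0],
    [[-0.003,0,0.165],[8,-6,30],0],
    [[-0.003,0,0.165],[8,-6,40],0],
    [[-0.003,0,0.165],[8,-6,42],0],
    [[-0.003,0,0.165],[8,-6,42],0],
  ],
)

```text
clock: 14.8
tcp_pos: [0.5395, -0.2066, 0.15]
ee_rot: [180.0, 0.0, -98.1]
contact_force: [1.3, -0.5, -0.2]
gripper_width: -0.0
```

```bash
python3 - <<'E'
from h import *
from bench import imaging
plan(plat(-.01,.066,.078),-98.2,0)
d=imaging.read_camera('scene');crop(d,80,90,125,110,6,'pics/s11.png')
print(proj(d,plat(-.01,.066,.15)))
E
```

```text
t 14.8 tcp [ 0.5395 -0.2066  0.15  ] rot [180.    0.  -98.1] turn [0.0002 0.0005 0.0021] shift [-0.3  0.  72. ] ang 0.1 F [ 1.3 -0.5 -0.2] g -0.0 q [ -2.  15. -18.  -0. -57.  -6.]
[[146.33568636 141.01011912]]
```

View pics/s11.png

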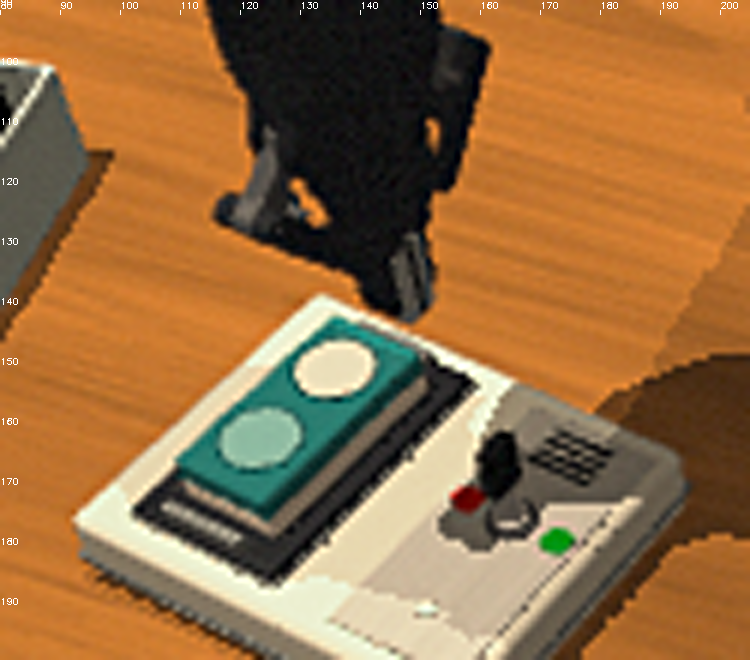

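The shut fingertip is at about (148,142). That matches the expected spot, on the red side of the paddle and clear of it and of the case. I'll descend.

step_arm(
  moves=[
    [[0,0,0.002],[0,0,20],0],
    [[0,0,0.002],[0,0,45],0],
    [[0,0,0.002],[0,0,62],0],
    [[0,0,0.002],[0,0,72],0],
    [[0,0,0.002],[0,0,72],0],
  ],
)

```text
clock: 15.35
tcp_pos: [0.5395, -0.2064, 0.0781]
ee_rot: [180.0, 0.0, -98.2]
contact_force: [0.9, -0.3, 0.3]
gripper_width: -0.001
```

step_arm(
  moves=[
    [[0,0,0],[-6,0,0],0],
    [[0,0,0],[-12,0,0],0],
    [[0,0,0],[-16,0,0],0],
    [[0,0,0],[-20,0,0],0],
    [[0,0,0],[-24,0,0],0],
  ],
)

```text
clock: 15.85
tcp_pos: [0.5435, -0.1824, 0.0787]
ee_rot: [-180.0, 0.0, -98.1]
contact_force: [1.4, -1.0, -0.3]
gripper_width: 0.001
```

```bash
python3 - <<'E'
from h import *
from bench import imaging
plan(plat(-.01,.101,.078),-98.2,0)
d=imaging.read_camera('scene');crop(d,80,90,125,110,6,'pics/s12.png')
E
```

```text
t 15.85 tcp [ 0.5435 -0.1824  0.0787] rot [-180.     0.   -98.1] turn [-0.0007  0.0002  0.0011] shift [-10.8   0.5   0.7] ang 0.1 F [ 1.4 -1.  -0.3] g 0.001 q [  1.  19. -23.  -0. -47.  -9.]
```

View pics/s12.png

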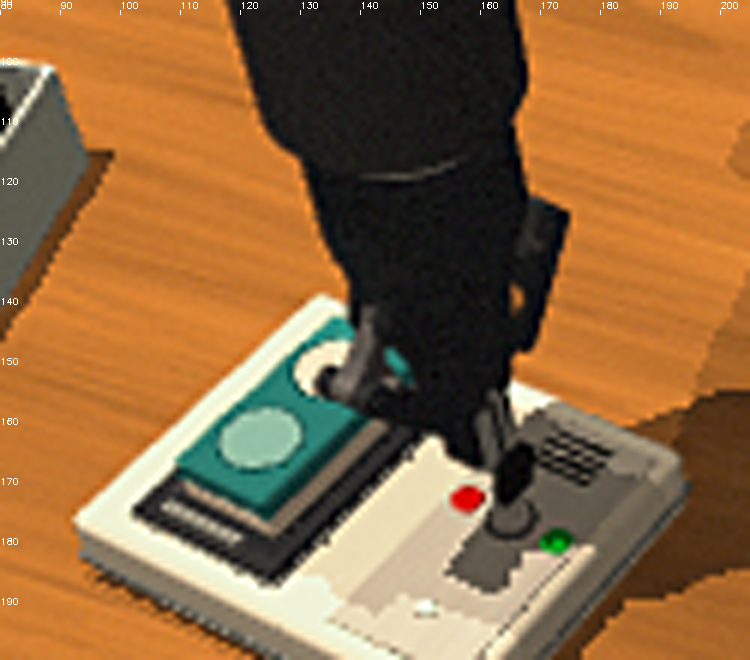

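The paddle, at about (165,168), is starting to lean to the green side. I'll keep pushing.

step_arm(
  moves=[
    [[0,0,0],[-3,0,0],0],
    [[0,0,0],[-6,0,0],0],
    [[0,0,0],[-8,0,0.5],0],
    [[0,0,0],[-9,0,0.5],0],
    [[0,0,0],[-10,0,0.5],0],
  ],
)

```text
clock: 16.4
tcp_pos: [0.5444, -0.1733, 0.0779]
ee_rot: [180.0, -0.1, -98.1]
contact_force: [-1.0, -14.2, -2.1]
gripper_width: 0.0
```

```bash
python3 - <<'E'
from h import *
from bench import imaging
plan(plat(-.01,.101,.078),-98.2,0)
d=imaging.read_camera('scene');crop(d,80,90,125,110,6,'pics/s13.png')
E
```

```text
t 16.4 tcp [ 0.5444 -0.1733  0.0779] rot [ 1.80e+02 -1.00e-01 -9.81e+01] turn [ 0.0005 -0.0014  0.0013] shift [-1.7  0.1 -0.1] ang 0.1 F [ -1.  -14.2  -2.1] g 0.0 q [  2.  19. -24.   0. -47. -10.]
```

View pics/s13.png

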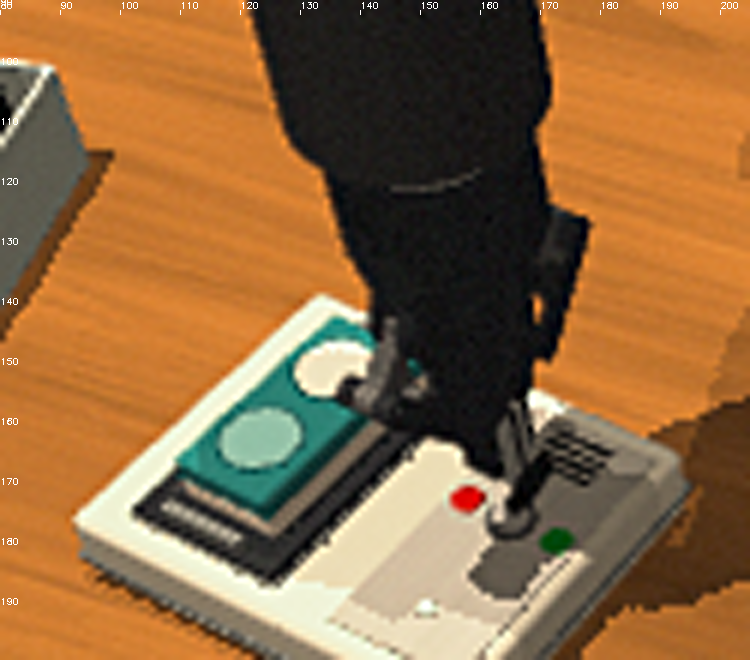

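It hit the end stop: 14 N against 3 to 4 N of spring, with the paddle well over at about (169,168). I'll hold for about a second.

step_arm(
  moves=[
    [[0,0,0],[-0.7,0,0],0],
    [[0,0,0],[-0.7,0,0],0],
    [[0,0,0],[-0.7,0,0],0],
    [[0,0,0],[-0.7,0,0],0],
    [[0,0,0],[-0.7,0,0],0],
  ],
)

```text
clock: 16.95
tcp_pos: [0.5443, -0.1736, 0.078]
ee_rot: [180.0, -0.2, -98.1]
contact_force: [0.7, -7.1, -0.1]
gripper_width: 0.0
```

step_arm(
  moves=[
    [[0,0,0],[-0.7,0,0],0],
    [[0,0,0],[-0.7,0,0],0],
    [[0,0,0],[-0.7,0,0],0],
    [[0,0,0],[-0.7,0,0],0],
    [[0,0,0],[-0.7,0,0],0],
  ],
)

```text
clock: 17.45
tcp_pos: [0.5443, -0.1737, 0.078]
ee_rot: [179.9, -0.2, -98.1]
contact_force: [0.3, -6.5, 0.3]
gripper_width: -0.002
```

step_arm(
  moves=[
    [[0,0,0],[5,0,0],0],
    [[0,0,0],[11,0,0],0],
    [[0,0,0],[18,0,0],0],
    [[0,0,0],[25,0,0],0],
    [[0,0,0],[33,0,0],0],
  ],
)

```text
clock: 17.95
tcp_pos: [0.5395, -0.2069, 0.078]
ee_rot: [179.9, -0.2, -98.1]
contact_force: [-0.0, -0.4, -0.1]
gripper_width: 0.001
```

step_arm(
  moves=[
    [[0,0,0],[0,0,-20],0],
    [[0,0,0],[0,0,-60],0],
    [[0,0,0],[0,0,-100],0],
    [[0,0,0],[-20,20,-115],0],
    [[0,0,0],[-60,40,-120],0],
  ],
)

```text
clock: 18.45
tcp_pos: [0.5093, -0.1426, 0.1999]
ee_rot: [-179.9, -0.2, -98.3]
contact_force: [0.6, 1.3, -0.4]
gripper_width: -0.004
```

step_arm(
  moves=[
    [[0,0,0],[-40,10,0],0],
    [[0,0,0],[-85,20,0],0],
    [[0,0,0],[-130,30,0],0],
    [[0,0,0],[-150,30,0],0],
    [[0,0,0],[-150,30,0],0],
  ],
)

```text
clock: 18.95
tcp_pos: [0.5016, 0.0123, 0.1997]
ee_rot: [-179.8, -0.1, -98.1]
contact_force: [-0.1, 0.3, -0.7]
gripper_width: 0.005
```

```bash
python3 - <<'E'
from h import *
from bench import imaging
plan(plat(-.01,.101,.078),-98.2,0)
d=imaging.read_camera('scene');np.savez('pics/s14.npz',**d);crop(d,80,90,125,110,6,'pics/s14.png')
cv2.imwrite('pics/full14.png',cv2.cvtColor(d['color'],cv2.COLOR_RGB2BGR))
d=imaging.read_camera('top');np.savez('pics/t14.npz',**d);cv2.imwrite('pics/tfull14.png',cv2.cvtColor(d['color'],cv2.COLOR_RGB2BGR))
E
```

```text
t 18.95 tcp [0.5016 0.0123 0.1997] rot [-1.798e+02 -1.000e-01 -9.810e+01] turn [-0.0031 -0.0025  0.001 ] shift [175.6 -68.1 122.3] ang 0.2 F [-0.1  0.3 -0.7] g 0.005 q [ 24.   5. -24.   0. -61. -32.]
```

View pics/s14.png

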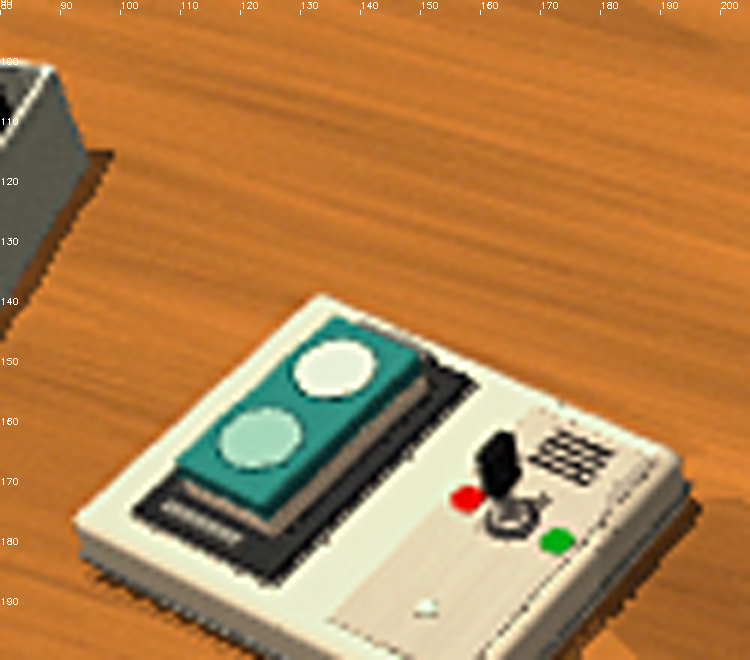

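View pics/full14.png

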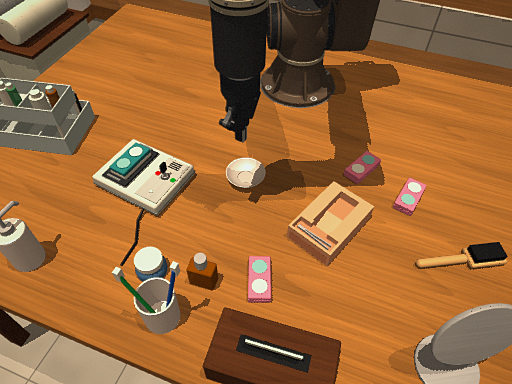

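View pics/tfull14.png

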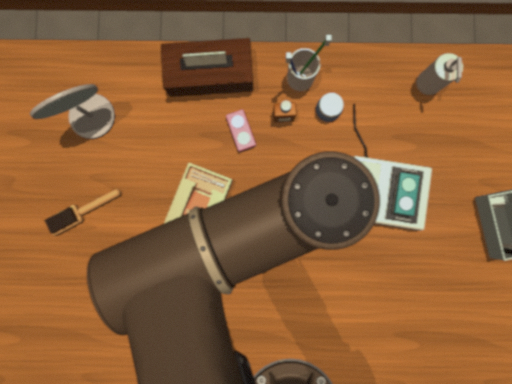

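The toggle is upright again at about (163,165), the case is unmoved on the platen, the bystanders are in place and the robot is clear. I'll hand in.

```bash
python3 -c "
from bench import order
print(order.sign_off())"
```

```text
the job is handed in; nothing more can be done
None
```

The job is done and handed in at about 19 s on the robot's clock. The lens case is on the platen, and the cleaner's toggle was pushed to the green side and let go.

- **Tipping and carrying:** I pressed the notch end until the case see-sawed and stayed tipped. I then gripped it across the raised end, lifted it out, and lowered it until it touched the platen. I released it with only about 2 N of contact left.
- **Placing:** In both camera views the case was level, with the two lid discs measured at 75.1 and 75.5 mm. It was square to the platen to within about 0.5° and about 2 mm off centre. Those disc heights read about 3 mm above the nominal 72 mm, a little more than the 2 mm calibration error.
- **Toggle:** Pushing with shut fingers from the red-dot side, I moved it to its end stop. The force rose to 14 N there, against about 3.4 N for the spring alone. I held it for about 1.1 s at roughly 7 N, then backed off; it recentred. I judged "fully over" from that force rise and the picture; I did not measure the angle.
- **Last look:** The toggle was upright, the case had not moved and the robot was touching nothing. The perfume bottle, dish, jar and tweezers looked to be in their places by eye. I did not measure them, and in the last top view the arm covered the dish and part of the tray. There were no failed checks.

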